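# Unscrew the orange plug from the solvent manifold

### The arm

A 6-joint arm with a two-finger parallel gripper is mounted at the origin on a cart in front of the work surface, level with it; the furniture and walls round the work are solid. World frame = base frame: x ahead of the robot, y to its left, z up, the work surface at z = 0. Lengths are in mm, angles in rad, forces in N, time in s.
With the tool pointing down it reaches from about 375 to 975 mm from the base axis. Payload 3.8 kg.
Tool frame: the origin (TCP) lies on the centre line of the jaws, within the pads' length; the fingertips stand 11 mm ahead of it and the grasp point (between the pads) lies 8 mm behind it; x points along the fingers, z is the direction in which the jaws open and shut, and the axes are right-handed (so a half turn about x gives the same grasp; the last joint's range is limited). The gripper opens to 85 mm and grips with 20 to 120 N. Pads are 22 mm wide; open, the fingers measure 114 mm over their backs; the gripper's body (76 mm by 85 mm) begins 54 mm behind the grasp point. The pads swing forward as they close: fully open they stand 13 mm farther back than shut.
Start: joints at [1.132, 0.264, 1.604, -0, 1.274, -0.037], TCP at [263.973, 621.238, 242.28] pointing down, gripper open.
Joint ranges: [-2.63, 2.63], [-0.94, 2.18], [0.31, 2.57], [-1.31, 4.45], [0, 2.66], [-2.55, 2.55]. Speed limits (rad/s): [2.57, 2.57, 3.14, 3.14, 3.14, 3.14].

### API

Orientations are given as [roll, pitch, yaw] about the fixed x, y, z axes, in that order (R = Rz(yaw) Ry(pitch) Rx(roll)).
In Python, from rig import manip gives the robot as it stands. The module is installed in compiled form; this text tells all that it offers.
- The arm moves only by the tool drive_tool, never from a script. Its argument "increments" is a list of rows, each an object with "slide": the shift along the world's x, y, z in cm, a list of three; "spin": the turn about the world's z in rad. In form: [{"slide": [dx, dy, dz], "spin": spin}, ...]. A call has 1 to 8 rows; each row shifts and turns the commanded pose from where the row before left it; what a row does not reach is not made up. A row lasts 1/8 s, in which the tool goes at most 62.5 mm and 10.7 degrees, less where a joint would pass 70% of its speed; a pose out of reach is approached as far as the arm can. A call is refused whole if a number of a shift passes 6.25 or a number of a turn 0.188, either way. A call with a gripper value outside its range is refused whole. "fingers" is the finger opening in cm, from 0 to 8.54, set as the call begins (left out, the last holds). The fingers move at their own pace and stop on an object; the grip force is fixed at half the most. Time passes only in rows, so rows that do not move let the fingers close. It gives the time, the measured TCP pose, the force and the opening at its end, in the units of the state.
- manip.sense(): the state, without advancing time (a new reading comes with each control period).
- manip.get_image(name): name is "scene" or "top" or "wrist"; returns the picture (420x560x3 uint8, red, green, blue); there is no depth.
- manip.calibration(name): a dict with "intrinsics" (3x3 intrinsics, pixels), "R" (3x3) and "t" (3): a world point X has camera coordinates R X + t; the wrist camera has in their place "tool_from_camera" (4x4, takes a point from camera to tool coordinates, whose origin is the TCP and whose axes are the tool frame's). Camera axes: x right, y down, z forward; pixel columns grow to the right and rows downward; lengths in mm; the calibration is good to about 2 mm. A picture is of the moment at which its call begins: read the wrist's pose just before it. calibration takes no time and is no camera call.
- manip.job_done(): hands the job in, once; it reports no verdict.
Trained networks look in the newest picture that a camera, given by its name, has taken for a name from the list of things; names that differ only in an ending like _2 or _b are one class to them, and where a whole thing is asked for, a point or a joint stands for the part that bears it (a point fixed in the world has none). Each returns a list of dicts, best first, with "confidence" (0 to 1); they miss things now and then, are a little off and sometimes report something else, mostly with a low value. They report only what shows in the picture. A call takes as long as a camera call.
- manip.silhouettes(camera, name): "mask" (420x560 bool, what is visible of it) and "extent" ([left, top, right, bottom] in pixels, round what is visible of it).
The state is a dict: "t": time; "q": joint angles; "joint_velocities": joint speeds; "tau": joint torques, N m; "eef_pos": TCP position; "ee_rot": TCP orientation; "force": force on the tool from outside, world axes, zero at the start; "wrist_torque": the same for the moment, N m; "width": finger opening in mm.
Only numpy, scipy, OpenCV 4.12 (cv2) and the standard library are available. Lean on these libraries where they do the work, as an engineer would, in place of code of your own. Each camera call takes 0.05 s, during which the arm holds its last target. There are 200 camera calls.

### The job

Unscrew the orange wing plug from its horizontal port in the small metal manifold: turn its wing anticlockwise (as seen facing the ports) until the thread lets go, draw the plug straight out, and put it down in the white tray. Leave the blue plug screwed in where it is.

Things in the scene. Friction and masses are not known exactly. Their poses are not given: they have to be found in the camera images.
- orange_plug_wing (a point): Grip point of the orange plug's one wing, a radial paddle 12 mm thick, 22 wide along the port axis, its end 50 from the axis; the point lies mid-paddle, 36 from the axis, 23 before the port face. Axes at the start: x into the port, z up, y left; they turn with the plug. The wing points along (0, -0.5, 0.866) in them: at first 30 deg right of upright, seen facing the port. Plug loose, 100 g.
- blue_plug_wing (a point): Same point of a blue plug of equal shape, screwed into the other port; either may be in either port. Each plug: flange 42 mm diameter, 8 thick, against the port face; hub 26 diameter, reaching 34 out of the face; brass stem 22 diameter, 26 long inside, with 1.5 mm play all round.
- manifold: Fixed metal block, 190 mm wide (y), 36 deep (x), 57 to 113 above the bench. Origin under its centre at bench height; x into the ports, z up. Port face at x = -18; port axes at y = +-55, 85 high. Coarse thread: turned anticlockwise (wing over the top to the left) a plug backs out 4 mm in 60 deg, 1 mm play; held below 50 deg, free to draw straight out at 60 (wing 30 deg left), stop at 70.
- tray: Shallow white open tray, fixed, 160 mm (x) by 150 mm (y), 22 mm high, walls and floor 4 mm thick. Origin under its centre at bench height, z up.

How it is judged:
By the outcome, as a careful person would: the job done as asked, in the order asked, and still so for the second after the job is handed in, with the robot touching nothing.
It also fails if it takes over 45 s, if anything falls off the work surface, if the arm or the gripper's body presses on something with over 40 N, if the wrist force passes 120 N, or if a joint passes its speed limit or range.

## Working session

There is one attempt and no reset: what is moved stays moved. The work goes in short steps, Python scripts to look and compute and a tool call to move; the robot and the scene stay as the last step left them, time stands still between calls to the robot, and variables do not carry over. Pictures are saved under pics/ and viewed, about 8 in all and at most 12, crops included, and the job is handed in when it is done.

Besides the shell and the picture viewer there is one more tool, called after ">>>" by a JSON object that holds its "method" and its "body", one argument or row to a line. drive_tool: Moves the arm, as the interface text tells. Its arguments: {"type":"object","properties":{"increments":{"type":"array"},"fingers":{"type":"number"}},"required":["increments"]}

```bash
mkdir -p pics; cat > h.py <<'E'
import numpy as np, cv2
from rig import manip
def shot(c,n):
    im=manip.get_image(c); cv2.imwrite(f'pics/{n}.png',im[:,:,::-1]); return im
E
python3 - <<'E'
from h import *
s=manip.sense(); print({k:np.round(v,3).tolist() for k,v in s.items()})
for c in ['scene','top']:
    k=manip.calibration(c); print(c,np.round(k['intrinsics'],1).tolist(),np.round(k['R'],3).tolist(),np.round(k['t'],1).tolist(), 'cam at',np.round(-k['R'].T@k['t']))
    shot(c,c+'0')
    for n in ['orange_plug_wing','blue_plug_wing','manifold','tray']:
        for d in manip.silhouettes(c,n)[:2]:
            v,u=np.nonzero(d['mask']); print(n,round(d['confidence'],2),np.round(d['extent']),u.mean().round(1),v.mean().round(1),len(u))
a=cv2.imread('pics/scene0.png');b=cv2.imread('pics/top0.png')
print(np.round(manip.calibration('wrist')['tool_from_camera'],3).tolist())
cv2.imwrite('pics/both0.png',cv2.resize(np.vstack([a,b]),(800,1200))[:, :]) 
E
```

```text
{'t': 0.0, 'q': [1.132, 0.265, 1.605, 0.0, 1.274, -0.037], 'joint_velocities': [-0.001, -0.0, 0.001, 0.001, -0.001, 0.0], 'tau': [0.0, -51.509, -36.733, 0.0, 0.013, 0.0], 'eef_pos': [263.653, 620.604, 240.949], 'ee_rot': [3.093, 1.569, -2.021], 'force': [0.133, 0.254, 0.326], 'wrist_torque': [0.049, 0.047, -0.001], 'width': 85.484}
scene [[479.7, 0.0, 278.3], [0.0, 479.7, 212.9], [0.0, 0.0, 1.0]] [[0.827, -0.562, 0.016], [-0.386, -0.588, -0.711], [0.409, 0.582, -0.703]] [-439.1, 290.0, 703.9] cam at [ 188. -486.  708.]
orange_plug_wing 0.53 [216. 199. 243. 220.] 229.6 209.6 361
blue_plug_wing 0.8 [195. 165. 218. 184.] 206.1 175.3 308
blue_plug_wing 0.39 [197. 148. 281. 253.] 237.1 204.7 4316
manifold 0.66 [200. 142. 280. 256.] 237.2 204.3 4555
tray 0.78 [230. 274. 356. 383.] 290.7 327.2 8274
top [[452.7, 0.0, 283.2], [0.0, 452.7, 216.5], [0.0, 0.0, 1.0]] [[-0.026, -1.0, -0.014], [-0.985, 0.028, -0.17], [0.17, 0.009, -0.985]] [54.6, 515.8, 851.8] cam at [364.  32. 928.]
orange_plug_wing 0.96 [250. 224. 276. 247.] 261.7 234.8 418
blue_plug_wing 0.7 [191. 222. 211. 241.] 202.2 231.4 381
manifold 0.71 [178. 183. 288. 246.] 232.4 215.2 4298
tray 0.96 [334. 201. 413. 288.] 373.5 244.8 6023
[[-0.001, -0.298, 0.955, -130.879], [0.0, -0.955, -0.298, 74.363], [1.0, -0.0, 0.001, 0.201], [0.0, 0.0, 0.0, 1.0]]
```

View pics/scene0.png

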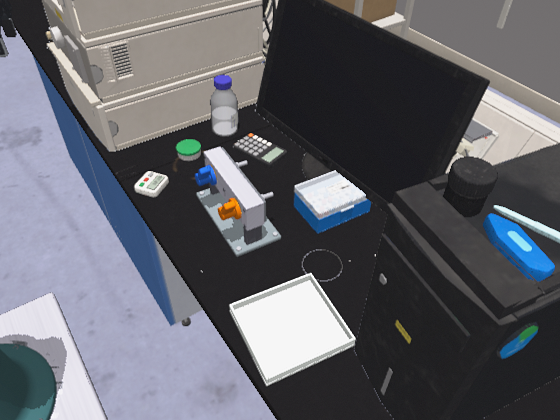

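View pics/top0.png

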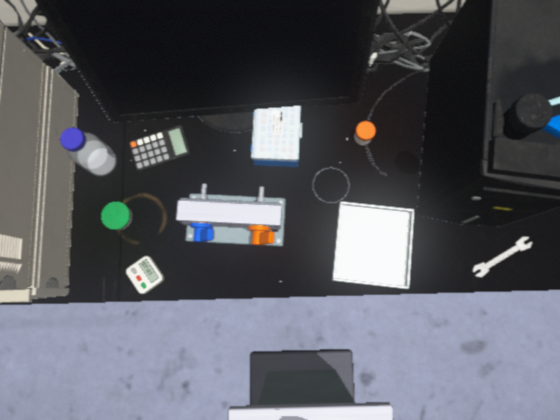

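The top view shows orange in the right port at about (262,235) and blue in the left at (202,231). The tray is at about (373,245). I'll fit the manifold pose by rendering the known plug shapes against colour masks in both views.

```bash
cat >> h.py <<'E'
def cyl(x0,x1,r):
    a=np.linspace(0,2*np.pi,24,endpoint=False)
    return np.array([[x,r*np.cos(t),r*np.sin(t)] for x in(x0,x1) for t in a])
def plug(th):  # in port coords: x into port, origin on axis at face; th = tilt to the left (rad)
    w=np.array([[x,y,z] for x in(-34,-12) for y in(-6,6) for z in(8,50)],float)
    c,s=np.cos(th),np.sin(th); w=w@np.array([[1,0,0],[0,c,-s],[0,s,c]]).T
    return [cyl(-8,0,21),cyl(-34,0,13),w]
BOX=np.array([[x,y,z] for x in(-18,18) for y in(-95,95) for z in(57,113)],float)
def place(P,p):
    c,s=np.cos(p[2]),np.sin(p[2]); return P@np.array([[c,-s,0],[s,c,0],[0,0,1]]).T+[p[0],p[1],0]
def cam(name,s=None):
    k=manip.calibration(name)
    if name!='wrist': return k['intrinsics'],k['R'],k['t']
    from scipy.spatial.transform import Rotation as Ro
    T=np.eye(4);T[:3,:3]=Ro.from_euler('xyz',s['ee_rot']).as_matrix();T[:3,3]=s['eef_pos']
    M=np.linalg.inv(T@k['tool_from_camera']); return k['intrinsics'],M[:3,:3],M[:3,3]
def proj(X,C):
    q=(X@C[1].T+C[2])@C[0].T; return q[:,:2]/q[:,2:]
S=8
def hullmask(parts,p,C,shape=(420,560)):
    m=np.zeros((shape[0],shape[1]),np.uint8)
    for P in parts:
        h=cv2.convexHull(proj(place(P,p),C).astype(np.float32)); cv2.fillPoly(m,[np.round(h*16).astype(np.int32)],1,shift=4)
    return m
def cmask(im,col):
    h=cv2.cvtColor(im,cv2.COLOR_RGB2HSV); lo,hi=((4,120,60),(20,255,255)) if col=='o' else ((100,120,40),(128,255,255))
    return cv2.inRange(h,lo,hi)//255
def up(C,k): # camera for k-times enlarged picture
    K=C[0].copy(); K[:2]*=k; K[0,2]+=(k-1)/2; K[1,2]+=(k-1)/2; return K,C[1],C[2]
E
cat > fit.py <<'E'
from h import *
from scipy.optimize import minimize
obs=[]
boxes={'scene':{'o':(205,190,255,230),'b':(185,155,222,195)},'top':{'o':(240,215,285,255),'b':(180,215,222,250)}}
for c in boxes:
    im=cv2.cvtColor(cv2.imread(f'pics/{c}0.png'),cv2.COLOR_BGR2RGB)
    for col,(l,t,r,b) in boxes[c].items():
        m=np.zeros((420,560),np.uint8); m[t:b,l:r]=cmask(im,col)[t:b,l:r]
        big=cv2.resize(m.astype(np.float32),(2240,1680),interpolation=cv2.INTER_LINEAR)>.5
        obs.append((c,col,big,up(cam(c),4)))
def plugparts(col,tilt): return [P+[-18,-55 if col=='o' else 55,85] for P in plug(tilt)]
def ious(p,sel):
    o=[]
    for c,col,m,C in obs:
        if c in sel:
            r=hullmask(plugparts(col,p[3] if col=='b' else np.radians(-30)),p,C,(1680,2240))>0; o.append((r&m).sum()/(r|m).sum())
    return o
for sel in (('scene','top'),('top',),('scene',)):
    x=minimize(lambda p:-np.mean(ious([p[0],p[1],p[2]/100,p[3]/100],sel)),[470,120,0,-52],method='Nelder-Mead',options=dict(initial_simplex=np.array([[470,120,0,-52],[495,120,0,-52],[470,145,0,-52],[470,120,8,-52],[470,120,0,0]]),maxiter=120)).x
    p=[x[0],x[1],x[2]/100,x[3]/100]; print(sel,np.round(p,3),np.round(ious(p,sel),2))
    if len(sel)==2: best=p
p=best; tiles=[]
for c,(l,t,r,b) in {'scene':(180,130,300,270),'top':(165,165,305,265)}.items():
    im=cv2.imread(f'pics/{c}0.png'); C=up(cam(c),4); im=cv2.resize(im,None,fx=4,fy=4)
    for parts,colr in ((plugparts('o',np.radians(-30)),(0,255,0)),(plugparts('b',p[3]),(0,255,255)),([BOX],(255,0,255))):
        for P in parts: cv2.polylines(im,[cv2.convexHull(proj(place(P,p),C).astype(np.float32)).astype(np.int32)],True,colr,1)
    tiles.append(cv2.resize(im[4*t:4*b,4*l:4*r],None,fx=400/(4*(r-l)),fy=400/(4*(r-l))))
h=max(i.shape[0] for i in tiles); cv2.imwrite('pics/fit0.png',np.hstack([cv2.copyMakeBorder(i,0,h-i.shape[0],0,0,0) for i in tiles]))
# tray: rim top outline from top camera
from scipy.optimize import least_squares
d=manip.silhouettes
im=cv2.imread('pics/top0.png'); w=(im.min(2)>170).astype(np.uint8); w[:190]=0;w[300:]=0;w[:,:325]=0;w[:,420:]=0
rc=cv2.minAreaRect(cv2.findNonZero(w)); K,R,t=cam('top'); 
for uv in [rc[0]]+cv2.boxPoints(rc).tolist():
    ray=R.T@np.linalg.inv(K)@[uv[0],uv[1],1]; o=-R.T@t; print(np.round(o+ray*(22-o[2])/ray[2]))
from scipy.spatial.transform import Rotation as Ro
print(np.round(Ro.from_euler('xyz',manip.sense()['ee_rot']).as_matrix(),3))
E
python3 fit.py
```

```text
('scene', 'top') [ 5.14826e+02  1.37558e+02 -7.90000e-02  5.02000e-01] [0.54 0.86 0.58 0.88]
('top',) [ 5.1293e+02  1.2767e+02 -8.0000e-02 -1.5000e-01] [0.65 0.73]
('scene',) [ 5.14359e+02  1.37435e+02 -7.30000e-02 -2.44100e+00] [0.54 0.79]
[ 458. -140.   22.]
[389. -53.  22.]
[549. -75.  22.]
[ 530. -229.   22.]
[ 370. -202.   22.]
[[-0.    -0.92   0.391]
 [-0.     0.391  0.92 ]
 [-1.     0.    -0.   ]]
```

View pics/fit0.png

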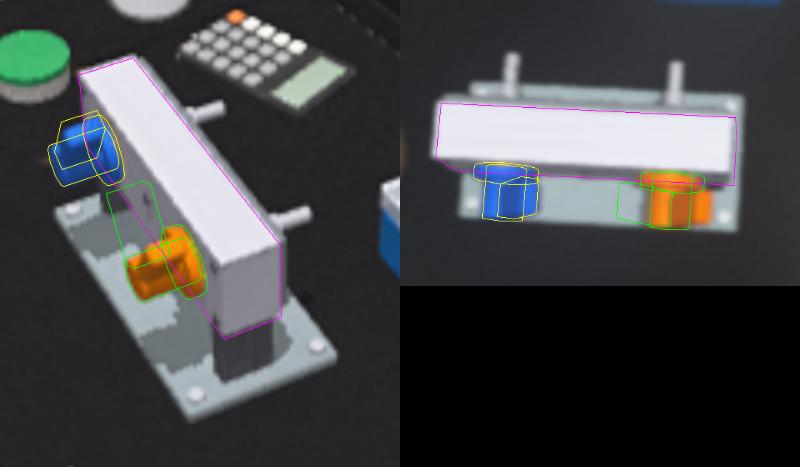

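My tilt sign was wrong: the picture shows the orange wing pointing right. I'll fix it and refit.

```bash
sed -i 's/c,s=np.cos(th),np.sin(th); w/c,s=np.cos(th),-np.sin(th); w/' h.py; sed -i 's/\[470,120,0,-52\],method/[510,135,-7,-50],method/; s/np.array(\[\[470.*0,0\]\])/np.array([[510,135,-7,-50],[520,135,-7,-50],[510,145,-7,-50],[510,135,-1,-50],[510,135,-7,0]])/' fit.py; python3 fit.py | head -3
```

```text
('scene', 'top') [ 5.14994e+02  1.39213e+02 -7.10000e-02 -5.60000e-01] [0.87 0.89 0.91 0.87]
('top',) [ 5.14772e+02  1.38938e+02 -7.40000e-02 -5.10000e-01] [0.91 0.89]
('scene',) [ 5.14297e+02  1.38128e+02 -6.90000e-02 -5.86000e-01] [0.87 0.92]
```

View pics/fit0.png

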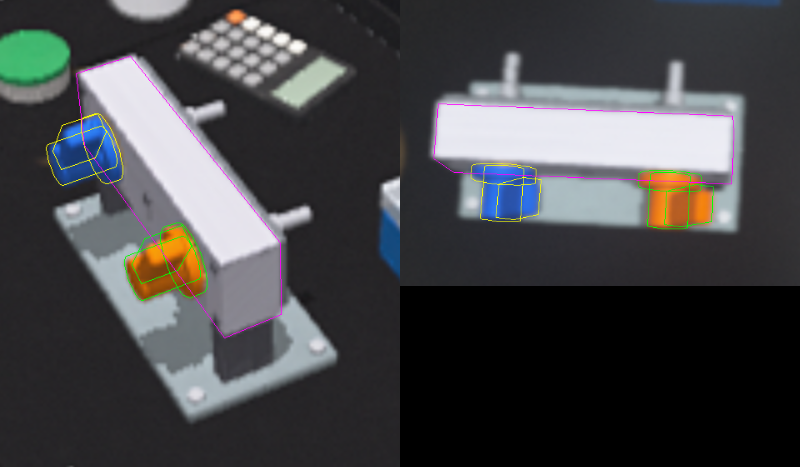

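Good fit: manifold at (514.7, 138.7) with yaw -0.072 rad. Next I approach above the orange wing.

>>> {"method": "drive_tool", "body": {
  "increments": [
    {"slide": [0,-5.4,0],"spin": -0.155},
    {"slide": [0,-5.4,0],"spin": -0.155},
    {"slide": [0,-5.4,0],"spin": -0.155},
    {"slide": [0,-5.4,0],"spin": -0.155},
    {"slide": [0,-5.4,0],"spin": -0.155},
    {"slide": [3,-5,0],"spin": -0.155},
    {"slide": [3,-5,0],"spin": -0.155},
    {"slide": [3,-5,0],"spin": -0.155}
  ],
  "fingers": 5.0
}}

```text
t: 1.5
eef_pos: [354.6, 199.8, 242.9]
ee_rot: [0.527, 1.569, 0.451]
force: [0.8, 0.5, -0.3]
width: 50.3
```

>>> {"method": "drive_tool", "body": {
  "increments": [
    {"slide": [3.8,-4.5,-1.5],"spin": 0},
    {"slide": [3.8,-4.5,-1.5],"spin": 0},
    {"slide": [3.7,-4.5,-1.5],"spin": 0},
    {"slide": [0,0,0],"spin": 0},
    {"slide": [0,0,0],"spin": 0}
  ]
}}

```text
t: 2.12
eef_pos: [466.7, 66.2, 197.2]
ee_rot: [2.686, 1.57, 2.614]
force: [0.4, 0.2, 0.9]
width: 49.7
```

```bash
cat > wfit.py <<'E'
import sys
from h import *
from scipy.optimize import minimize
from scipy.spatial.transform import Rotation as Ro
n=sys.argv[1]; tilt=np.radians(float(sys.argv[2]))
s=manip.sense(); im=shot('wrist',n); C=cam('wrist',s)
R=Ro.from_euler('xyz',s['ee_rot']).as_matrix(); print('pos',np.round(s['eef_pos'],1),'x',np.round(R[:,0],3),'z yaw',round(np.arctan2(R[1,2],R[0,2]),3),'F',np.round(s['force'],1),s['width'])
m=cmask(im,'o'); k,l,st,_=cv2.connectedComponentsWithStats(m); i=1+st[1:,4].argmax(); m=(l==i); print('orange px',m.sum(),st[i])
pp=lambda t:[P+[-18,-55,85] for P in plug(t)]
def iou(p): r=hullmask(pp(p[3]/100),[p[0],p[1],p[2]/100],C)>0; return (r&m).sum()/(r|m).sum()
x0=np.array([514.7,138.7,-7.2,tilt*100]); sim=np.vstack([x0]+[x0+d for d in np.diag([6,6,4,10])])
r=minimize(lambda p:-iou(p),x0,method='Nelder-Mead',options=dict(initial_simplex=sim)); x=r.x
print('start iou',iou(x0),'fit',np.round(x,2),-r.fun)
bgr=im[:,:,::-1].copy()
for q,c in ((x0,(0,0,255)),(x,(0,255,0))):
    for P in pp(q[3]/100)+[BOX]:
        cv2.polylines(bgr,[cv2.convexHull(proj(place(P,[q[0],q[1],q[2]/100]),C).astype(np.float32)).astype(np.int32)],True,c,1)
cv2.imwrite(f'pics/{n}_fit.png',bgr)
E
python3 wfit.py w1 -30
```

```text
pos [466.7  66.2 197.2] x [-0.001  0.    -1.   ] z yaw -0.072 F [0.4 0.2 0.9] 49.74114317440766
orange px 4029 [ 267  150   59   95 4029]
start iou 0.8205631958087753 fit [516.54 139.94  -6.88 -49.07] 0.9301025163094129
```

View pics/w1_fit.png

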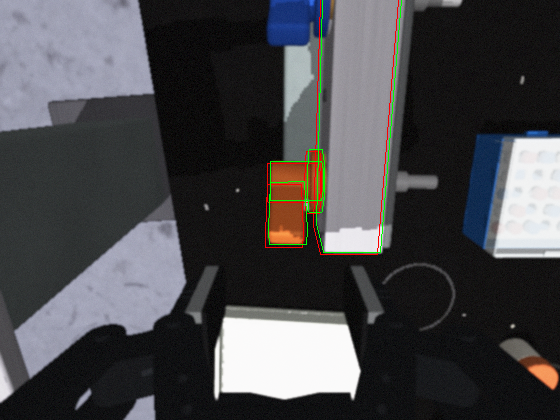

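The wrist view shows the wing between the two finger lines (columns 270–307). The fit puts the manifold 1–2 mm further in x. I'll descend with the fingertips just above the manifold's top level and close across the wing's 22 mm width.

>>> {"method": "drive_tool", "body": {
  "increments": [
    {"slide": [0.3,0,-3],"spin": 0},
    {"slide": [0,0,-2.5],"spin": 0},
    {"slide": [0,0,-1.4],"spin": 0},
    {"slide": [0,0,0],"spin": 0}
  ]
}}

```text
t: 2.68
eef_pos: [468.8, 67.1, 127.7]
ee_rot: [-3.031, 1.569, -3.101]
force: [-0.2, -1.2, -0.5]
width: 50.0
```

>>> {"method": "drive_tool", "body": {
  "increments": [
    {"slide": [0,0,0],"spin": 0},
    {"slide": [0,0,0],"spin": 0},
    {"slide": [0,0,0],"spin": 0},
    {"slide": [0,0,0],"spin": 0}
  ],
  "fingers": 0
}}

```text
t: 3.18
eef_pos: [470.2, 66.2, 129.3]
ee_rot: [0.218, 1.57, 0.147]
force: [-5.2, -0.4, 6.4]
width: 19.4
```

>>> {"method": "drive_tool", "body": {
  "increments": [
    {"slide": [-0.01,0.33,0.17],"spin": 0},
    {"slide": [-0.01,0.35,0.14],"spin": 0},
    {"slide": [-0.01,0.36,0.12],"spin": 0},
    {"slide": [0,0,0],"spin": 0}
  ]
}}

```text
t: 3.68
eef_pos: [469.1, 75.3, 132.6]
ee_rot: [-1.903, 1.567, -1.973]
force: [-3.8, -6.2, 3.4]
width: 19.5
```

```bash
python3 wfit.py w2 -15
```

```text
pos [469.1  75.3 132.6] x [-0.001 -0.003 -1.   ] z yaw -0.07 F [-3.8 -6.2  3.4] 19.519755730219373
orange px 7562 [ 260  181   77  130 7562]
start iou 0.7921295202079887 fit [516.91 142.82  -6.81 -37.2 ] 0.9361462376361588
```

View pics/w2_fit.png

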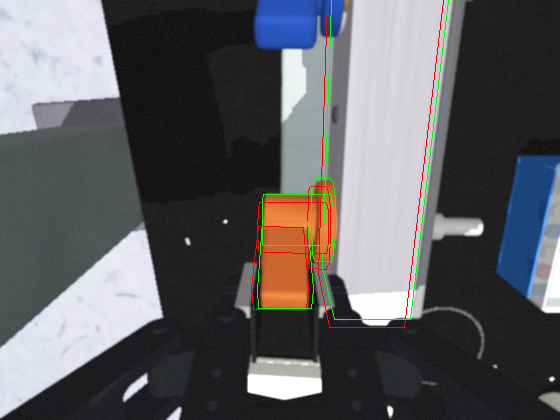

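The wing is held squarely between the pads and has started turning. I'll continue along the arc.

>>> {"method": "drive_tool", "body": {
  "increments": [
    {"slide": [-0.01,0.37,0.08],"spin": 0},
    {"slide": [-0.01,0.37,0.05],"spin": 0},
    {"slide": [-0.01,0.37,0.02],"spin": 0},
    {"slide": [0,0.38,-0.02],"spin": 0},
    {"slide": [-0.01,0.37,-0.05],"spin": 0},
    {"slide": [-0.01,0.37,-0.08],"spin": 0},
    {"slide": [0,0,0],"spin": 0}
  ]
}}

```text
t: 4.6
eef_pos: [468.9, 97.6, 134.0]
ee_rot: [-1.765, 1.567, -1.835]
force: [-6.5, -6.5, 12.6]
width: 19.3
```

>>> {"method": "drive_tool", "body": {
  "increments": [
    {"slide": [-0.01,0.35,-0.11],"spin": 0},
    {"slide": [-0.01,0.34,-0.14],"spin": 0},
    {"slide": [-0.01,0.33,-0.17],"spin": 0},
    {"slide": [0,0.2,-0.1],"spin": 0},
    {"slide": [0,0,0],"spin": 0}
  ]
}}

```text
t: 5.22
eef_pos: [468.6, 111.4, 129.1]
ee_rot: [-2.937, 1.57, -3.008]
force: [-7.7, -1.2, 13.9]
width: 17.7
```

```bash
python3 wfit.py w3 32
```

```text
pos [468.6 111.4 129.1] x [-0.001 -0.    -1.   ] z yaw -0.071 F [-7.7 -1.2 13.9] 17.711076118321383
orange px 3420 [ 260  255   51   86 3420]
start iou 0.3776087725504068 fit [514.45 122.95 -15.6   94.25] 0.6000704721634954
```

View pics/w3_fit.png

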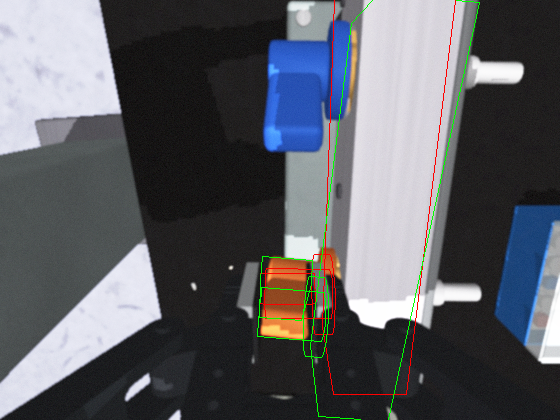

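```bash
python3 - <<'E'
from h import *
im=cv2.imread('pics/w3.png'); s=manip.sense(); C=cam('wrist',s)
for yo in (139.9,141.5):
  for a in range(0,75,10):
    P=plug(np.radians(a))[2]+[-18-4*(a+30)/60,-55,85]
    q=proj(place(P,[516.5,yo,-.069]),C).reshape(2,2,2,2)  # x,y,z(8,50)
    # end-face edges (z=50): right edge y=-6, left edge y=+6 ; at front x
    print(yo,a,'tip right edge',q[:,0,1].round().tolist(),'tip left edge',q[:,1,1].round().tolist(),'root left',q[0,1,0].round())
print(cv2.resize(im[240:360,285:287].mean(1,keepdims=True).astype(np.uint8),(1,60))[:,0].tolist())
cv2.imwrite('pics/w3c.png',cv2.resize(im[220:360,220:380],None,fx=5,fy=5,interpolation=cv2.INTER_CUBIC)[:600])
E
```

```text
139.9 0 tip right edge [[260.0, 366.0], [314.0, 366.0]] tip left edge [[260.0, 341.0], [315.0, 341.0]] root left [265. 289.]
139.9 10 tip right edge [[258.0, 348.0], [313.0, 348.0]] tip left edge [[258.0, 320.0], [313.0, 320.0]] root left [264. 286.]
139.9 20 tip right edge [[256.0, 328.0], [311.0, 328.0]] tip left edge [[256.0, 297.0], [311.0, 297.0]] root left [262. 282.]
139.9 30 tip right edge [[254.0, 306.0], [310.0, 306.0]] tip left edge [[255.0, 275.0], [309.0, 275.0]] root left [261. 280.]
139.9 40 tip right edge [[253.0, 283.0], [308.0, 283.0]] tip left edge [[254.0, 254.0], [307.0, 254.0]] root left [260. 277.]
139.9 50 tip right edge [[252.0, 262.0], [306.0, 262.0]] tip left edge [[253.0, 236.0], [305.0, 236.0]] root left [259. 275.]
139.9 60 tip right edge [[251.0, 243.0], [303.0, 242.0]] tip left edge [[253.0, 221.0], [302.0, 221.0]] root left [258. 274.]
139.9 70 tip right edge [[251.0, 226.0], [301.0, 226.0]] tip left edge [[253.0, 210.0], [300.0, 210.0]] root left [257. 273.]
141.5 0 tip right edge [[260.0, 363.0], [314.0, 363.0]] tip left edge [[259.0, 338.0], [315.0
[... 1141 characters left out ...]
], [48, 105, 207], [52, 111, 214], [54, 115, 219], [55, 119, 225], [56, 120, 226], [43, 93, 186], [33, 72, 146], [31, 68, 143], [33, 73, 144], [30, 67, 142], [32, 71, 145], [33, 71, 145], [35, 72, 145], [32, 72, 143], [33, 72, 144], [32, 70, 145], [35, 74, 147], [32, 72, 146], [35, 73, 146], [34, 73, 146], [33, 72, 147], [36, 81, 167], [46, 100, 199], [52, 113, 219], [61, 127, 230], [66, 137, 237], [67, 138, 238], [65, 136, 237], [64, 134, 237], [61, 129, 234], [64, 136, 240], [95, 190, 255], [107, 211, 255], [98, 198, 255], [67, 139, 239], [34, 44, 77], [33, 33, 33], [29, 28, 29], [30, 30, 31], [31, 31, 33], [30, 29, 32], [29, 30, 32], [28, 28, 30], [32, 31, 33], [30, 29, 31], [28, 27, 31]]
```

View pics/w3c.png

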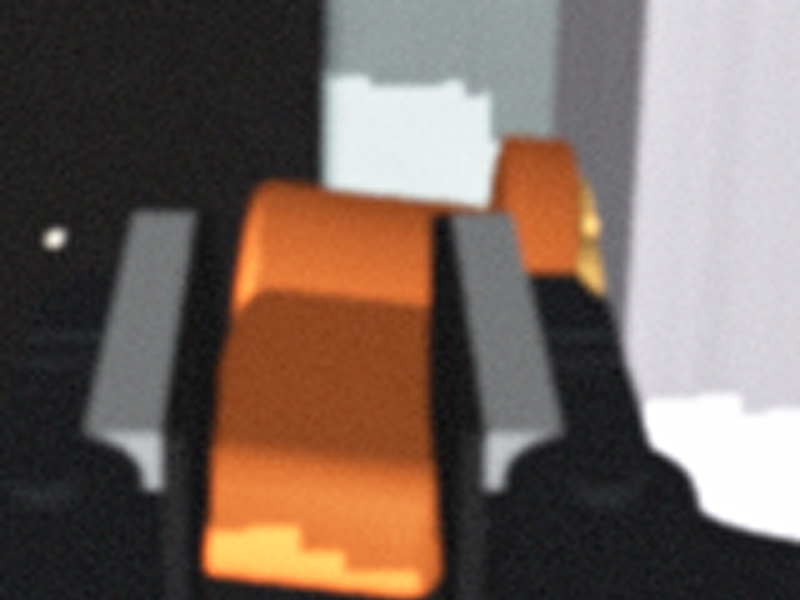

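The crop shows the wing at only about +12° left: end face at rows 315–337, root at about 278. So it has turned about 42°, and the pads slipped. The plug is backing out, since brass shows behind the flange. I'll release it and push the wing the rest of the way with closed fingers from the right.

>>> {"method": "drive_tool", "body": {
  "increments": [
    {"slide": [0,0,0],"spin": 0},
    {"slide": [0,0,0],"spin": 0},
    {"slide": [0,0,2],"spin": 0},
    {"slide": [0,0,3],"spin": 0},
    {"slide": [-0.15,-2.1,0],"spin": 0},
    {"slide": [-0.15,-2.4,0],"spin": 0},
    {"slide": [0,0,0],"spin": 0}
  ],
  "fingers": 4.0
}}

```text
t: 6.15
eef_pos: [465.8, 65.4, 177.0]
ee_rot: [2.458, 1.571, 2.385]
force: [-0.1, 0.3, -0.1]
width: 39.9
```

>>> {"method": "drive_tool", "body": {
  "increments": [
    {"slide": [0,0,0],"spin": 0},
    {"slide": [0,0,0],"spin": 0},
    {"slide": [0,0,0],"spin": 0},
    {"slide": [0,0,0],"spin": 0}
  ],
  "fingers": 0
}}

```text
t: 6.65
eef_pos: [465.9, 66.5, 177.3]
ee_rot: [2.439, 1.571, 2.368]
force: [0.6, -0.0, 0.4]
width: -0.1
```

```bash
cat > loc.py <<'E'
from h import *
s=manip.sense(); d=s['eef_pos'][:2]-np.array([516.5,140.2]); a=-.07
print('local x',d@[np.cos(a),np.sin(a)],'y off axis',d@[-np.sin(a),np.cos(a)]+55,'z',s['eef_pos'][2],'F',np.round(s['force'],1),s['width'],s['t'])
import sys
if len(sys.argv)>1:
    im=shot('wrist',sys.argv[1]); C=cam('wrist',s)
    for a in map(float,sys.argv[2:]):
        for P in plug(np.radians(a))[::2]:
            P=P+[-18-4*(a+30)/60,-55,85]; q=proj(place(P,[516.5,140.2,-.07]),C)
            cv2.polylines(im,[cv2.convexHull(q.astype(np.float32)).astype(np.int32)],True,(0,255,0) if a==float(sys.argv[2]) else (255,0,255),1)
    cv2.imwrite(f'pics/{sys.argv[1]}.png',cv2.resize(im[130:400,180:440,::-1],None,fx=2,fy=2))
E
python3 loc.py w4 12 24
```

```text
local x -45.33978256207865 y off axis -22.077700950592003 z 177.32855347636666 F [ 0.6 -0.   0.4] -0.0805823908938601 6.65
```

View pics/w4.png

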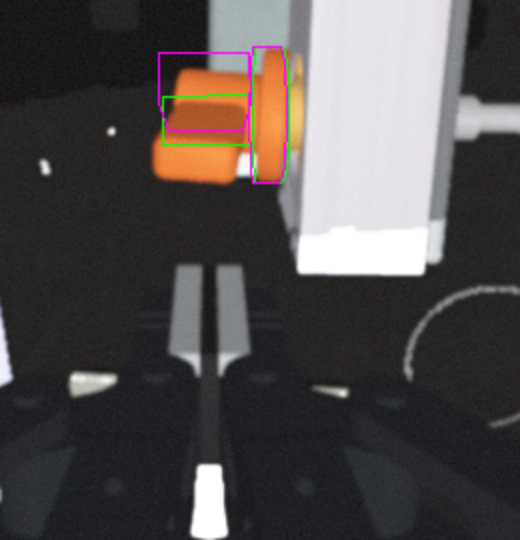

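```bash
cat > tilt.py <<'E'
from h import *
from scipy.optimize import minimize
s=manip.sense(); im=manip.get_image('wrist'); C=cam('wrist',s)
m=cmask(im,'o'); k,l,st,_=cv2.connectedComponentsWithStats(m); m=l==1+st[1:,4].argmax()
def iou(p):
    r=hullmask([P+[-18-p[1],-55+p[2],85] for P in plug(np.radians(p[0]))],[516.5,140.2,-.07],C)>0; return (r&m).sum()/(r|m).sum()
best=max((minimize(lambda p:-iou(p),[a,3,0],method='Nelder-Mead',options=dict(initial_simplex=[[a,3,0],[a+8,3,0],[a,6,0],[a,3,3]])) for a in(-20,-5,10,25,40)),key=lambda r:-r.fun)
print('tilt, out, dy',best.x.round(1),'iou',-best.fun)
E
python3 tilt.py
```

```text
tilt, out, dy [1.2 3.3 0.6] iou 0.828384499245093
```

>>> {"method": "drive_tool", "body": {
  "increments": [
    {"slide": [0,0,-3],"spin": 0},
    {"slide": [0,0,-2.4],"spin": 0},
    {"slide": [0,0,0],"spin": 0},
    {"slide": [0,0.5,0],"spin": 0},
    {"slide": [0,0.4,0],"spin": 0},
    {"slide": [0,0.3,0],"spin": 0},
    {"slide": [0,0.3,0],"spin": 0}
  ]
}}

```text
t: 7.62
eef_pos: [466.3, 81.4, 124.0]
ee_rot: [-0.003, 1.57, -0.074]
force: [-0.8, -0.6, 0.1]
width: -0.4
```

```bash
python3 loc.py; python3 tilt.py
```

```text
local x -45.947146471121286 y off axis -7.180458992762759 z 124.00158930743387 F [-0.8 -0.6  0.1] -0.44834234702550646 7.625
tilt, out, dy [14.5  2.7  3.9] iou 0.803331197950032
```

>>> {"method": "drive_tool", "body": {
  "increments": [
    {"slide": [0,0.3,0],"spin": 0},
    {"slide": [0,0.3,0],"spin": 0},
    {"slide": [0,0.3,0],"spin": 0},
    {"slide": [0,0,0],"spin": 0}
  ]
}}

```text
t: 8.18
eef_pos: [465.7, 90.4, 123.3]
ee_rot: [2.995, 1.57, 2.924]
force: [0.3, -0.1, 0.2]
width: 0.3
```

```bash
python3 loc.py w5 20 35; python3 tilt.py
```

```text
local x -47.145093283247434 y off axis 1.7505864596483178 z 123.28200918932899 F [ 0.3 -0.1  0.2] 0.25235369509934674 8.175
tilt, out, dy [22.9  1.6  5.5] iou 0.7357026880750496
```

View pics/w5.png

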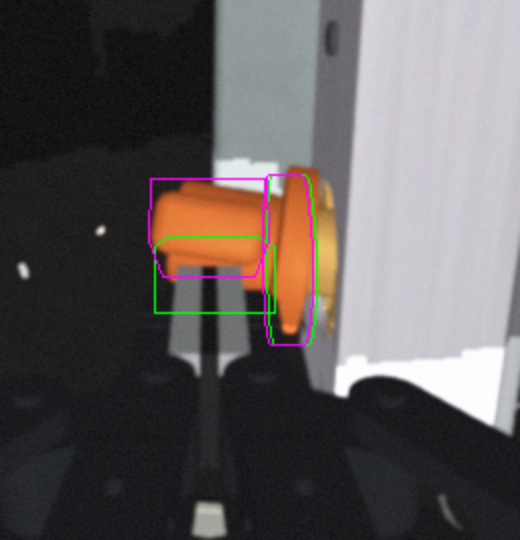

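The wing is now about 32° left and held by the finger's side, by both the overlay and the finger geometry. Next: lift, move over the wing, open, descend and grip.

>>> {"method": "drive_tool", "body": {
  "increments": [
    {"slide": [0,-0.2,0],"spin": 0},
    {"slide": [0,0,2.5],"spin": 0},
    {"slide": [0,0,2.5],"spin": 0},
    {"slide": [0.35,2.3,0],"spin": 0},
    {"slide": [0,0,0],"spin": 0}
  ]
}}

```text
t: 8.9
eef_pos: [469.8, 111.7, 173.9]
ee_rot: [0.396, 1.57, 0.326]
force: [0.1, 0.8, 0.3]
width: 0.1
```

>>> {"method": "drive_tool", "body": {
  "increments": [
    {"slide": [0,0,0],"spin": 0},
    {"slide": [0,0,0],"spin": 0},
    {"slide": [0,0,0],"spin": 0}
  ],
  "fingers": 4.2
}}

```text
t: 9.28
eef_pos: [469.1, 110.7, 173.0]
ee_rot: [-2.739, 1.57, -2.81]
force: [-0.6, 0.2, -0.1]
width: 42.3
```

```bash
python3 loc.py; python3 tilt.py
```

```text
local x -45.198195296208574 y off axis 22.256470259409774 z 173.032863816929 F [-0.6  0.2 -0.1] 42.34305729067598 9.275
tilt, out, dy [21.5  5.8  2.4] iou 0.8237330815234498
```

>>> {"method": "drive_tool", "body": {
  "increments": [
    {"slide": [0,0,-2.5],"spin": 0},
    {"slide": [0,0,-2.1],"spin": 0},
    {"slide": [0,0,0],"spin": 0}
  ]
}}

```text
t: 9.7
eef_pos: [467.6, 110.7, 125.5]
ee_rot: [-2.883, 1.566, -2.954]
force: [0.3, 0.6, 0.4]
width: 42.2
```

>>> {"method": "drive_tool", "body": {
  "increments": [
    {"slide": [0,0,0],"spin": 0},
    {"slide": [0,0,0],"spin": 0},
    {"slide": [0,0,0],"spin": 0},
    {"slide": [0,0,0],"spin": 0}
  ],
  "fingers": 0
}}

```text
t: 10.2
eef_pos: [470.1, 111.4, 128.3]
ee_rot: [0.338, 1.569, 0.267]
force: [-0.4, 0.5, 3.5]
width: 20.0
```

>>> {"method": "drive_tool", "body": {
  "increments": [
    {"slide": [-0.2,0.01,0],"spin": 0},
    {"slide": [-0.2,0.02,0],"spin": 0},
    {"slide": [0,0,0],"spin": 0}
  ]
}}

```text
t: 10.58
eef_pos: [467.5, 111.4, 128.2]
ee_rot: [0.044, 1.565, -0.026]
force: [4.8, -0.7, 0.3]
width: 20.2
```

>>> {"method": "drive_tool", "body": {
  "increments": [
    {"slide": [-0.3,0.02,0],"spin": 0},
    {"slide": [-0.3,0.02,0],"spin": 0},
    {"slide": [0,0,0],"spin": 0}
  ]
}}

```text
t: 10.95
eef_pos: [459.2, 112.1, 127.7]
ee_rot: [1.211, 1.57, 1.14]
force: [0.7, 1.8, 3.9]
width: 20.1
```

```bash
python3 loc.py w6 20 32
```

```text
local x -55.15327221797835 y off axis 22.971594606968928 z 127.68114472583694 F [0.7 1.8 3.9] 20.121602054271776 10.95
```

View pics/w6.png

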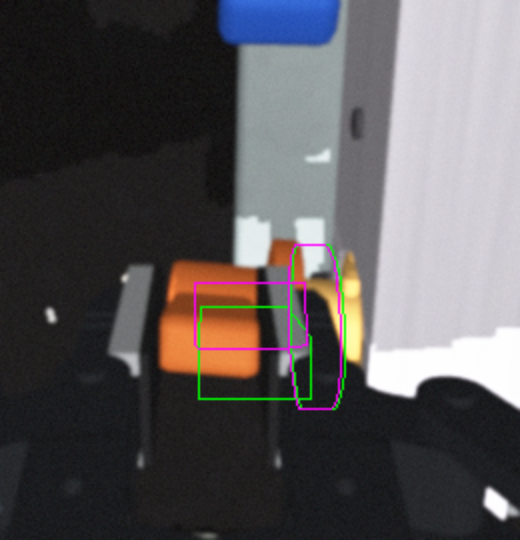

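The plug is drawing out: the flange has left the model's screwed-in outline, a long stretch of brass shows, and the force is low. I'll pull on straight.

>>> {"method": "drive_tool", "body": {
  "increments": [
    {"slide": [-0.5,0.035,0],"spin": 0},
    {"slide": [-0.5,0.035,0],"spin": 0},
    {"slide": [-0.5,0.035,0],"spin": 0},
    {"slide": [-0.6,0.04,0],"spin": 0},
    {"slide": [-0.8,0.06,0],"spin": 0},
    {"slide": [-0.8,0.06,0],"spin": 0},
    {"slide": [-0.8,0.06,0],"spin": 0},
    {"slide": [0,0,0],"spin": 0}
  ]
}}

```text
t: 12.0
eef_pos: [413.6, 115.1, 127.3]
ee_rot: [-2.959, 1.571, -3.03]
force: [-0.9, -1.2, -1.2]
width: 20.1
```

```bash
python3 loc.py; python3 - <<'E'
from h import *
s=manip.sense(); im=shot('wrist','w7')
a=im[130:400,180:440,::-1]; b=shot('scene','s7')[120:260,150:320,::-1]
cv2.imwrite('pics/c7.png',np.hstack([cv2.resize(a,(400,415)),cv2.resize(b,(400,415))]))
E
```

```text
local x -100.88005547501348 y off axis 22.798940563739436 z 127.29155279143808 F [-0.9 -1.2 -1.2] 20.094241700630334 12.0
```

View pics/c7.png

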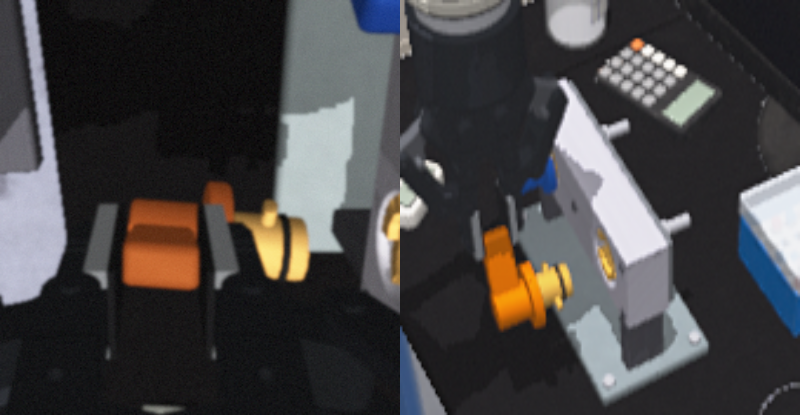

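The plug is fully out and firmly held, and the port is empty. I'll carry it over the tray.

>>> {"method": "drive_tool", "body": {
  "increments": [
    {"slide": [0,0,2],"spin": 0},
    {"slide": [0,0,3],"spin": 0},
    {"slide": [0.2,-3.9,0],"spin": 0},
    {"slide": [0.4,-4.3,0],"spin": 0},
    {"slide": [0.6,-4.3,0],"spin": 0},
    {"slide": [0.6,-4.3,0],"spin": 0},
    {"slide": [0.6,-4.0,0],"spin": 0},
    {"slide": [0,-2.7,0],"spin": 0}
  ]
}}

```text
t: 13.1
eef_pos: [439.1, -122.0, 177.7]
ee_rot: [-0.456, 1.57, -0.528]
force: [0.5, 0.4, -0.5]
width: 19.7
```

>>> {"method": "drive_tool", "body": {
  "increments": [
    {"slide": [0,0,0],"spin": 0},
    {"slide": [0,0,-2.5],"spin": 0},
    {"slide": [0,0,-2.5],"spin": 0},
    {"slide": [0,0,-2.0],"spin": 0},
    {"slide": [0,0,-1.5],"spin": 0},
    {"slide": [0,0,0],"spin": 0}
  ]
}}

```text
t: 13.85
eef_pos: [437.4, -119.0, 91.2]
ee_rot: [2.827, 1.568, 2.757]
force: [1.0, -0.3, -0.8]
width: 19.9
```

```bash
python3 loc.py; python3 - <<'E'
from h import *
im=shot('scene','s8'); m=cmask(im,'o'); k,l,st,ce=cv2.connectedComponentsWithStats(m)
print([(st[i].tolist()) for i in range(1,k) if st[i,4]>60])
E
```

```text
local x -60.76702755743862 y off axis -209.13739694424186 z 91.22241700639731 F [ 1.  -0.3 -0.8] 19.923584689552683 13.85
[[269, 292, 39, 38, 743]]
```

>>> {"method": "drive_tool", "body": {
  "increments": [
    {"slide": [0,0,-0.7],"spin": 0},
    {"slide": [0,0,-0.7],"spin": 0},
    {"slide": [0,0,-0.5],"spin": 0},
    {"slide": [0,0,0],"spin": 0}
  ]
}}

```text
t: 14.4
eef_pos: [437.9, -119.8, 72.8]
ee_rot: [2.902, 1.57, 2.83]
force: [1.0, 1.4, -0.5]
width: 19.6
```

>>> {"method": "drive_tool", "body": {
  "increments": [
    {"slide": [0,0,-0.2],"spin": 0},
    {"slide": [0,0,-0.2],"spin": 0},
    {"slide": [0,0,0],"spin": 0}
  ]
}}

```text
t: 14.78
eef_pos: [438.7, -119.8, 70.3]
ee_rot: [0.873, 1.57, 0.801]
force: [-2.9, 2.2, 6.2]
width: 20.2
```

It has touched the floor (6 N). Releasing and retreating upward.

>>> {"method": "drive_tool", "body": {
  "increments": [
    {"slide": [0,0,0],"spin": 0},
    {"slide": [0,0,0],"spin": 0},
    {"slide": [0,0,0],"spin": 0},
    {"slide": [0,0,2],"spin": 0},
    {"slide": [0,0,5],"spin": 0},
    {"slide": [0,0,5],"spin": 0},
    {"slide": [0,0,3],"spin": 0},
    {"slide": [0,0,0],"spin": 0}
  ],
  "fingers": 5.0
}}

```text
t: 15.78
eef_pos: [440.4, -120.6, 222.5]
ee_rot: [-0.255, 1.564, -0.326]
force: [0.1, 0.3, -0.3]
width: 50.3
```

>>> {"method": "drive_tool", "body": {
  "increments": [
    {"slide": [-3,4,0],"spin": 0},
    {"slide": [-3,4,0],"spin": 0},
    {"slide": [0,5,0],"spin": 0},
    {"slide": [0,0,0],"spin": 0},
    {"slide": [0,0,0],"spin": 0}
  ]
}}

```text
t: 16.4
eef_pos: [377.8, 9.9, 218.2]
ee_rot: [-2.78, 1.569, -2.85]
force: [-0.9, -0.4, 0.1]
width: 49.9
```

```bash
python3 - <<'E'
from h import *
s=manip.sense(); print(s['eef_pos'],s['force'],s['t'])
a=shot('top','t9')[160:310,160:440,::-1]; b=shot('scene','s9')[130:400,170:390,::-1]
cv2.imwrite('pics/c9.png',np.hstack([cv2.resize(a,(420,225)) if 0 else cv2.copyMakeBorder(cv2.resize(a,(420,225)),0,275,0,0,0),cv2.resize(b,(370,500))]))
for c in('top','scene'):
  for n in('orange_plug_wing','blue_plug_wing','tray'):
    for d in manip.silhouettes(c,n)[:1]: print(c,n,round(d['confidence'],2),np.round(d['extent']))
E
```

```text
[377.78022541   9.94262778 218.18632822] [-0.92177228 -0.44080842  0.06260515] 16.4
top blue_plug_wing 0.66 [191. 223. 212. 242.]
top tray 0.82 [337. 203. 412. 286.]
scene orange_plug_wing 0.81 [241. 299. 289. 329.]
scene blue_plug_wing 0.56 [194. 170. 203. 184.]
scene tray 0.57 [230. 274. 354. 384.]
```

The viewer limit is reached, so I'll check numerically where the orange and blue plugs lie.

```bash
python3 - <<'E'
from h import *
for n in (1,2):
  for c in('top','scene'):
    im=manip.get_image(c); K,R,t=cam(c)
    for col in 'ob':
        k,l,st,ce=cv2.connectedComponentsWithStats(cmask(im,col))
        for i in range(1,k):
            if st[i,4]>70:
                ray=R.T@np.linalg.inv(K)@[*ce[i],1]; o=-R.T@t; z=20 if col=='o' else 95
                print(c,col,st[i].tolist(),'at z',z,np.round(o+ray*(z-o[2])/ray[2]))
print(manip.sense()['force'].round(1))
E
```

```text
top o [355, 120, 22, 21, 354] at z 20 [ 701. -137.   20.]
top b [541, 114, 19, 25, 277] at z 95 [ 669. -482.   95.]
top b [60, 128, 25, 22, 436] at z 95 [673. 445.  95.]
top b [254, 160, 44, 7, 183] at z 95 [612.  51.  95.]
top b [190, 223, 24, 19, 352] at z 95 [484. 191.  95.]
scene o [241, 301, 48, 30, 764] at z 20 [ 433. -107.   20.]
scene b [34, 57, 140, 268, 5770] at z 95 [305. 225.  95.]
scene b [214, 75, 18, 15, 220] at z 95 [688. 484.  95.]
scene b [195, 168, 10, 18, 123] at z 95 [470. 188.  95.]
scene b [294, 193, 77, 41, 1058] at z 95 [619. -33.  95.]
scene b [483, 213, 72, 69, 2175] at z 95 [ 839. -273.   95.]
scene b [500, 331, 38, 28, 361] at z 95 [ 674. -388.   95.]
top o [355, 120, 22, 21, 355] at z 20 [ 701. -137.   20.]
top b [541, 114, 19, 25, 277] at z 95 [ 669. -482.   95.]
top b [60, 128, 25, 22, 435] at z 95 [673. 445.  95.]
top b [254, 161, 44, 6, 181] at z 95 [612.  51.  95.]
top b [190, 223, 24, 19, 353] at z 95 [484. 191.  95.]
scene o [241, 301, 48, 30, 764] at z 20 [ 433. -107.   20.]
scene b [34, 57, 140, 268, 5769] at z 95 [305. 225.  95.]
scene b [214, 75, 18, 15, 220] at z 95 [688. 484.  95.]
scene b [194, 168, 11, 18, 125] at z 95 [470. 189.  95.]
scene b [294, 193, 77, 41, 1055] at z 95 [619. -33.  95.]
scene b [483, 213, 72, 69, 2174] at z 95 [ 839. -273.   95.]
scene b [500, 331, 38, 28, 363] at z 95 [ 674. -388.   95.]
[ 0.5 -0.1 -0.3]
```

```bash
python3 - <<'E'
from h import *
im=manip.get_image('top'); K=cam('top')
print(proj(np.array([[433,-107,20.],[433,-107,40]]),K).round())
h=cv2.cvtColor(im,cv2.COLOR_RGB2HSV)
m=(h[...,1]>60).astype(np.uint8); m[:200]=0;m[292:]=0;m[:,:328]=0;m[:,418:]=0
v,u=np.nonzero(m); print(len(u), u.min() if len(u) else 0,u.max() if len(u) else 0,v.min() if len(u) else 0,v.max() if len(u) else 0)
print(im[244:268:4,334:382:4].tolist())
E
```

```text
[[358. 258.]
 [360. 257.]]
4286 328 398 226 291
[[[77, 126, 129], [79, 127, 131], [79, 128, 131], [81, 128, 131], [81, 127, 130], [81, 128, 131], [82, 128, 131], [84, 129, 132], [84, 129, 133], [82, 122, 126], [69, 87, 90], [79, 115, 118]], [[79, 131, 133], [79, 130, 134], [81, 131, 135], [82, 131, 135], [81, 131, 134], [83, 132, 136], [84, 133, 137], [84, 133, 136], [85, 133, 136], [83, 131, 133], [63, 80, 82], [75, 107, 110]], [[80, 134, 138], [79, 133, 138], [81, 134, 138], [82, 135, 138], [83, 135, 138], [83, 135, 138], [84, 136, 139], [85, 136, 138], [86, 136, 139], [85, 134, 137], [63, 83, 84], [73, 106, 110]], [[81, 137, 140], [81, 136, 140], [82, 137, 141], [83, 137, 141], [82, 137, 140], [84, 137, 141], [83, 137, 141], [84, 138, 141], [85, 138, 142], [84, 137, 140], [61, 83, 85], [73, 108, 110]], [[81, 138, 142], [81, 139, 142], [83, 140, 144], [83, 140, 144], [83, 140, 143], [83, 140, 144], [84, 141, 145], [85, 140, 145], [85, 140, 144], [86, 140, 144], [62, 89, 92], [64, 94, 96]], [[83, 143, 146], [84, 143, 147], [82, 142, 146], [84, 144, 147], [86, 144, 148], [85, 143, 148], [86, 144, 147], [85, 143, 146], [86, 144, 147], [86, 143, 147], [63, 93, 95], [66, 100, 101]]]
```

The arm's teal link hides the tray in the top view. I'll move it clear for one check.

>>> {"method": "drive_tool", "body": {
  "increments": [
    {"slide": [0,5,2],"spin": 0},
    {"slide": [0,5,2],"spin": 0},
    {"slide": [0,6,0],"spin": 0},
    {"slide": [0,6,0],"spin": 0},
    {"slide": [0,6,0],"spin": 0},
    {"slide": [0,4,0],"spin": 0},
    {"slide": [0,0,0],"spin": 0}
  ]
}}

```text
t: 17.92
eef_pos: [378.0, 332.5, 259.1]
ee_rot: [2.888, 1.57, 2.821]
force: [-0.1, 0.7, -0.4]
width: 49.8
```

```bash
python3 - <<'E'
from h import *
for c in('top','scene'):
    im=manip.get_image(c); K,R,t=cam(c); o=-R.T@t
    k,l,st,ce=cv2.connectedComponentsWithStats(cmask(im,'o'))
    for i in range(1,k):
        if st[i,4]>70 and ce[i][1]>190:
            b=st[i]; P=[]
            for uv in [ce[i],(b[0],b[1]),(b[0]+b[2],b[1]+b[3])]:
                ray=R.T@np.linalg.inv(K)@[*uv,1]; P.append(np.round(o+ray*(20-o[2])/ray[2]).tolist())
            print(c,b.tolist(),P)
    for n in('orange_plug_wing','blue_plug_wing'):
        for d in manip.silhouettes(c,n)[:1]: print(c,n,round(d['confidence'],2),np.round(d['extent']))
s=manip.sense();print(s['eef_pos'],s['force'].round(1),s['t'])
E
```

```text
top [343, 241, 30, 35, 495] [[429.0, -108.0, 20.0], [468.0, -78.0, 20.0], [396.0, -134.0, 20.0]]
top orange_plug_wing 0.82 [343. 237. 376. 279.]
top blue_plug_wing 0.93 [191. 221. 213. 242.]
scene [241, 301, 48, 30, 764] [[433.0, -107.0, 20.0], [413.0, -59.0, 20.0], [448.0, -153.0, 20.0]]
scene orange_plug_wing 0.78 [239. 299. 292. 329.]
scene blue_plug_wing 0.71 [240. 300. 292. 327.]
[378.52335028 328.94252688 259.43376099] [0.5 0.4 0. ] 18.225
```

```bash
python3 -c "
from rig import manip
print(manip.job_done())"
```

```text
the job is handed in; nothing more can be done
None
```

The orange plug is unscrewed, drawn straight out and lying in the white tray. I handed the job in at about 18 s of the 45 s allowed.

**How it went:** I gripped the wing across its 22 mm width and began turning it, but the pads slipped partway. I let go, pushed the wing the rest of the way to about 30° left with the closed fingers, gripped it again and pulled it out. The highest force I read on the wrist was about 16 N.

**Last checks:**
- **Orange plug:** the top and scene views agree to within 4 mm, at about (430, -108). Its outline is inside the tray walls, and it had not moved between looks.
- **Blue plug:** it is in the same place in the top view as at the start. In the last scene view the network's "blue" match landed on the orange plug in the tray, so I ignored it.
- **Robot:** the arm ended clear of everything, with about zero force.

**What disagreed or could not be checked:** My fits of the wing angle from the wrist camera were poor once the plug had moved, off by up to about 10°. I confirmed the thread had let go by a gentle test pull instead. The final state was checked only by numbers, because the 12-picture viewing limit was used up.

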